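# Zero the gauges before a hardness run

### The job

Zero the three gauges on the bench in this order: tap the round zero key of the caliper that lies flat, then the oblong bar key of the white readout box, then the square key of the micrometer in its stand, pressing each key gently until it has clearly gone down and letting it come up again before going to the next. Do it with the fingertips only: do not pick up or shift any gauge, press no other key, and leave everything else on the bench where it is; finish with all keys up.

Things in the scene. Friction and masses are not known exactly. Their poses are not given: they have to be found in the camera images.
- caliper: Digital caliper (about 0.25 kg) lying loose and flat on the table. Grey display head 70 (x) x 42 (y) x 13 mm high; steel beam 16 mm wide, 4 mm thick, along its x from -65 to +160 mm; jaws at x = -45 and -60 mm, spreading from y = -52 to +31 mm. Origin: underside, below the middle of the head; z up. It stays in place.
- caliper_key (a joint): Zero key of the caliper: its only key, a black round cap of 16 mm diameter on the head beside the display, on the beam side; it moves straight down. Its value is how far the key is pressed, 0 = up, 0.006 m = fully down; it springs back when released. About 0.8 N starts it moving, 3.2 N holds it at 3 mm, where the tap registers, and 5.6 N brings it to its stop.
- caliper_key_top (a point): Centre of the top face of the caliper's zero key: in the caliper's frame at x = +22 mm, y = 0, z = 21 mm when up (8 mm proud of the head). It moves with the key.
- readout: White digital readout box (about 0.7 kg) standing loose on the table, 90 (x) x 120 (y) x 42 mm high. Wide display on the +x half of its top, two black keys on the -x half. Origin: centre of the underside; z up. It stays in place.
- readout_bar_key (a joint): Zero key of the readout box: the oblong bar-shaped cap, 14 (x) x 30 (y) mm; it moves straight down. Its value is how far the key is pressed, 0 = up, 0.006 m = fully down; it springs back when released. About 0.8 N starts it moving, 3.2 N holds it at 3 mm, where the tap registers, and 5.6 N brings it to its stop.
- readout_bar_key_top (a point): Centre of the top face of the oblong zero key: in the box's frame at x = -22 mm, y = +32 mm, z = 50 mm when up (8 mm proud of the box). It moves with the key.
- readout_round_key (a joint): The other key of the readout box, a round cap of 16 mm diameter at x = -22 mm, y = -32 mm (64 mm from the bar key, same height and spring): not to be pressed. Its value: 0 = up, 0.006 m = fully down.
- micrometer: Digital micrometer clamped face up in a dark cast bench stand (about 0.95 kg together), standing loose on the table. Base 95 (x) x 80 (y) x 20 mm; grey display head 64 (x) x 38 (y) mm, 56 to 78 mm above the table over the middle of the base; thimble out to x = -86 mm, C-shaped bow out to x = +104 mm. Origin: centre of the base's underside; z up. It stays in place.
- micrometer_key (a joint): Zero key of the micrometer: its only key, a black square cap 16 x 16 mm on the display head, on the bow side of the display; it moves straight down. Its value is how far the key is pressed, 0 = up, 0.006 m = fully down; it springs back when released. About 0.8 N starts it moving, 3.2 N holds it at 3 mm, where the tap registers, and 5.6 N brings it to its stop.
- micrometer_key_top (a point): Centre of the top face of the micrometer's square zero key: in the micrometer's frame at x = +18 mm, y = 0, z = 86 mm when up (8 mm proud of the head). It moves with the key.
- mount_a: A loose bystander, to be left alone: black specimen mount, a disc of 30 mm diameter, 22 mm high, with a steel centre. Origin: centre of its underside.
- mount_b: A loose bystander, to be left alone: a second such specimen mount, 30 mm diameter, 22 mm high. Origin: centre of its underside.
- objective: A loose bystander, to be left alone: steel microscope objective, 28 mm diameter, 40 mm high, standing. Origin: centre of its underside.
- jar: A loose bystander, to be left alone: small amber jar, 32 mm diameter, 45 mm high. Origin: centre of its underside.
- mouse: A loose bystander, to be left alone: black computer mouse, 100 x 58 mm, 30 mm high. Origin: centre of its underside.
- timer: A loose bystander, to be left alone: white round bench timer, 60 mm diameter, 26 mm high, with one round black key that tops out at 34 mm. Origin: centre of its underside.
- timer_key (a joint): The key of the timer: not to be pressed. Its value: 0 = up, 0.006 m = fully down.
- test_block: A loose bystander, to be left alone: steel hardness test block, a disc of 64 mm diameter, 14 mm high. Origin: centre of its underside.
There are look-alikes about, which are no part of the job. Of the things that look like the caliper, the larger one is meant.

How it is judged:
On the way, in this order (a step that is already met when the one before it is completed fails the run):
1. the caliper's round key is pressed 3 mm or more with a fingertip, the other zero keys being up (value of joint caliper_key above 0.003 m and contact force between the fingers and caliper above 0.5 N and value of joint each of readout_bar_key, micrometer_key below 0.001 m), for 0.04 s.
2. the readout box's bar key is pressed 3 mm or more with a fingertip, the other zero keys being up (value of joint readout_bar_key above 0.003 m and contact force between the fingers and readout above 0.5 N and value of joint each of caliper_key, micrometer_key below 0.001 m), for 0.04 s.
3. the micrometer's square key is pressed 3 mm or more with a fingertip, the other zero keys being up (value of joint micrometer_key above 0.003 m and contact force between the fingers and micrometer above 0.5 N and value of joint each of caliper_key, readout_bar_key below 0.001 m), for 0.04 s.
At the end, for the whole second after the job is handed in: All keys are up again (within 1 mm); the three gauges stand flat and at rest within 20 mm of where they began, and every bystander within 25 mm of its place (value of joint each of caliper_key, readout_bar_key, micrometer_key, readout_round_key, timer_key below 0.001 m and distance of each of caliper, readout, micrometer from where it was at the start of the episode below 0.02 m and angle between each of caliper, readout, micrometer's own z axis and vertical below 0.1 rad and linear speed of each of caliper, readout, micrometer below 0.02 m/s and distance of each of mount_a, mount_b, objective, jar, mouse, timer, test_block from where it was at the start of the episode below 0.025 m); the robot touches nothing.
It fails at once if a gauge is pressed harder than 20 N (contact force between the arm and caliper above 20 N or contact force between the arm and readout above 20 N or contact force between the arm and micrometer above 20 N).
It fails at once if a gauge is lifted by more than 10 mm, tipped by more than 0.2 rad or moved by more than 20 mm (height (world z) of any of caliper, readout, micrometer above 0.01 m or angle between any of caliper, readout, micrometer's own z axis and vertical above 0.2 rad or distance of any of caliper, readout, micrometer from where it was at the start of the episode above 0.02 m).
It fails at once if another key (the readout box's round key or the timer's key) is pressed by more than 3 mm (value of joint any of readout_round_key, timer_key above 0.003 m).
It fails at once if a bystander is moved or lifted by more than 25 mm (distance of any of mount_a, mount_b, objective, jar, mouse, timer, test_block from where it was at the start of the episode above 0.025 m).
It also fails if it takes over 54 s, if anything falls off the work surface, if the arm or the gripper's body presses on something with over 40 N, if the wrist force passes 120 N, or if a joint passes its speed limit or range.

### The arm

A 7-joint arm with a two-finger parallel gripper is mounted at the origin on the work surface. World frame = base frame: x ahead of the robot, y to its left, z up, the work surface at z = 0. Lengths are in m, angles in rad, forces in N, time in s.
With the tool pointing down it reaches from about 0.4 to 0.875 m from the base axis. Payload 6.5 kg.
Tool frame: the origin (TCP) lies at the very end of the fingers, on their centre line; the grasp point (between the pads) lies 19 mm behind it; z points along the fingers, y is the line along which they close (so a half turn about z gives the same grasp; the last joint's range is limited). The gripper opens to 85 mm and grips with 20 to 120 N. Pads are 22 mm wide; open, the fingers measure 114 mm over their backs; the gripper's body (76 mm by 85 mm) begins 54 mm behind the grasp point. The pads swing forward as they close: fully open they stand 13 mm farther back than shut.
Start: joints at [1.236, 0.536, -0.004, 1.538, 0.003, 1.067, -0.071], TCP at [0.173, -0.627, 0.231] pointing down, gripper open.
Joint ranges: [-2.7, 2.7], [-0.37, 2.16], [-1.27, 1.26], [0.24, 2.4], [-1.31, 4.45], [0.19, 1.91], [-2.76, 2.76]. Speed limits (rad/s): [2.39, 2.39, 3.14, 3.14, 3.14, 3.14, 3.14].

### API

Orientations are given as [roll, pitch, yaw] about the fixed x, y, z axes, in that order (R = Rz(yaw) Ry(pitch) Rx(roll)).
In Python, from cell import bot gives the robot as it stands.
- The arm moves only by the tool move_arm, never from a script. Its argument "deltas" is one flat list of numbers, 5 for each row, row after row: the closure, from 0 (fully open) to 1 (shut), then the shift along the tool's x, y, z in cm, then the turn about the tool's z in units of 6 degrees (1.0 is 6 degrees). A call has 1 to 8 rows; each row shifts and turns the commanded pose from where the row before left it, along the tool's axes as they then stand; what a row does not reach is not made up. A row lasts 1/12 s, in which the tool goes at most 41.7 mm and 7.16 degrees, less where a joint would pass 70% of its speed; a pose out of reach is approached as far as the arm can. A call with a gripper value outside its range is refused whole. The fingers move at their own pace and stop on an object; the grip force is fixed at half the most. Time passes only in rows, so rows that do not move let the fingers close. It gives the time, the measured TCP pose, the force, the opening and the grip force at its end, in the units of the state.
- bot.get_obs(): the state, without advancing time (a new reading comes with each control period).
- bot.capture(name): name is "scene" or "top" or "wrist"; returns the picture (384x512x3 uint8, red, green, blue); there is no depth.
- bot.camera_info(name): a dict with "camera_matrix" (3x3 intrinsics, pixels), "distortion" ([k1, k2, p1, p2, k3] as OpenCV has them; the pictures are not rectified), "pose" (4x4, takes a point from camera to world coordinates); the wrist camera has in their place "tool_from_camera" (4x4, takes a point from camera to tool coordinates, whose origin is the TCP and whose axes are the flange's). Camera axes: x right, y down, z forward; pixel columns grow to the right and rows downward; lengths in m; the calibration is good to about 2 mm. A picture is of the moment at which its call begins: read the wrist's pose just before it. camera_info takes no time and is no camera call.
- bot.finish_job(): hands the job in; it is judged then, once.
Trained networks look in the newest picture that a camera, given by its name, has taken for a name from the list of things; names that differ only in an ending like _2 or _b are one class to them, and where a whole thing is asked for, a point or a joint stands for the part that bears it (a point fixed in the world has none). Each returns a list of dicts, best first, with "confidence" (0 to 1); they miss things now and then, are a little off and sometimes report something else, mostly with a low value. They report only what shows in the picture. A call takes as long as a camera call. They do not tell look-alikes from the thing itself.
- bot.find_in(camera, label): "uv" ([column, row] in pixels, amid what is visible of it).
The state is a dict: "clock": time; "joints": joint angles; "joint_vel": joint speeds; "tau": joint torques, N m; "tcp_pos": TCP position; "eef_rot": TCP orientation; "force": force on the tool from outside, world axes, zero at the start; "torque": the same for the moment, N m; "gripper_width": finger opening in m; "gripper_force": force on a finger pad.
Only numpy, scipy, OpenCV 4.12 (cv2) and the standard library are available. Lean on these libraries where they do the work, as an engineer would, in place of code of your own. Each camera call takes 0.05 s, during which the arm holds its last target. There are 200 camera calls.

## Working session

There is one attempt and no reset: what is moved stays moved. The work goes in short steps, Python scripts to look and compute and a tool call to move; the robot and the scene stay as the last step left them, time stands still between calls to the robot, and variables do not carry over. Pictures are saved under pics/ and viewed, at most 10 in all, crops included, and the job is handed in when it is done.

Besides the shell and the picture viewer there is one more tool, called after ">>>" as a command line: name --argument value ..., lists and objects as JSON in quotes. move_arm: Moves the arm, as the interface text tells. Its arguments: {"type":"object","properties":{"deltas":{"type":"array","items":{"type":"number"}}},"required":["deltas"]}

```bash
mkdir -p pics
cat > h.py <<'E'
import numpy as np, cv2
from cell import bot
from scipy.spatial.transform import Rotation as R
def ray(cam,uv,obs=None):
    i=bot.camera_info(cam)
    p=cv2.undistortPoints(np.array([[uv]],float),np.array(i["camera_matrix"]),np.array(i["distortion"]))[0,0]
    if cam=="wrist":
        T=np.eye(4);T[:3,:3]=R.from_euler("xyz",obs["eef_rot"]).as_matrix();T[:3,3]=obs["tcp_pos"]
        T=T@np.array(i["tool_from_camera"])
    else: T=np.array(i["pose"])
    return T[:3,3],T[:3,:3]@np.array([p[0],p[1],1])
def at(cam,uv,z,obs=None):
    o,d=ray(cam,uv,obs);return o+d*(z-o[2])/d[2]
def save(cam,n):
    im=bot.capture(cam);cv2.imwrite("pics/"+n+".png",im[:,:,::-1]);return im
E
python3 - <<'E'
from h import *
for c in("top","scene"):
    im=save(c,c+"0")
    print(c,np.round(bot.camera_info(c)["pose"],3).tolist())
    for l,z in [("caliper",.01),("caliper_key_top",.021),("readout",.04),("readout_bar_key_top",.05),("micrometer",.07),("micrometer_key_top",.086),("mouse",.03),("timer",.03)]:
        for r in bot.find_in(c,l)[:4]: print(l,np.round(r["uv"]),round(r["confidence"],2),np.round(at(c,r["uv"],z),3))
a=cv2.imread("pics/top0.png");cv2.imwrite("pics/t0b.png",cv2.resize(a,(800,600),interpolation=cv2.INTER_CUBIC))
o=bot.get_obs();print(o["clock"],o["tcp_pos"],o["eef_rot"])
E
```

```text
top [[-0.008, -0.991, 0.132, 0.355], [-1.0, 0.007, -0.007, -0.066], [0.006, -0.132, -0.991, 1.167], [0.0, 0.0, 0.0, 1.0]]
caliper [337. 185.] 0.85 [ 0.528 -0.312  0.01 ]
caliper [335. 263.] 0.76 [ 0.288 -0.299  0.01 ]
caliper [138. 186.] 0.18 [0.53  0.314 0.01 ]
readout [135. 188.] 0.8 [0.521 0.311 0.04 ]
readout_bar_key_top [121. 194.] 0.57 [0.5   0.353 0.05 ]
readout_bar_key_top [338. 184.] 0.5 [ 0.527 -0.309  0.05 ]
micrometer [238. 177.] 0.71 [ 0.546 -0.006  0.07 ]
mouse [185. 130.] 0.92 [0.706 0.162 0.03 ]
mouse [135. 186.] 0.48 [0.526 0.315 0.03 ]
timer [389. 217.] 0.8 [ 0.427 -0.469  0.03 ]
scene [[-0.884, 0.275, -0.379, 0.922], [0.468, 0.556, -0.688, 0.675], [0.022, -0.785, -0.619, 0.748], [0.0, 0.0, 0.0, 1.0]]
caliper [217. 174.] 0.78 [ 0.54  -0.289  0.01 ]
caliper [285. 152.] 0.62 [ 0.297 -0.302  0.01 ]
readout [341. 326.] 0.78 [0.542 0.327 0.04 ]
readout [361. 326.] 0.27 [0.507 0.347 0.04 ]
readout_bar_key_top [366. 325.] 0.66 [0.502 0.354 0.05 ]
micrometer [255. 231.] 0.61 [0.582 0.038 0.07 ]
micrometer_key_top [246. 217.] 0.42 [0.587 0.002 0.086]
mouse [216. 311.] 0.81 [0.742 0.177 0.03 ]
timer [227. 136.] 0.46 [ 0.436 -0.447  0.03 ]
timer [248. 217.] 0.2 [ 0.554 -0.055  0.03 ]
0.9 [ 0.17259092 -0.62664161  0.23129354] [3.14158388e+00 6.68002829e-05 2.68804795e-01]
```

View pics/t0b.png

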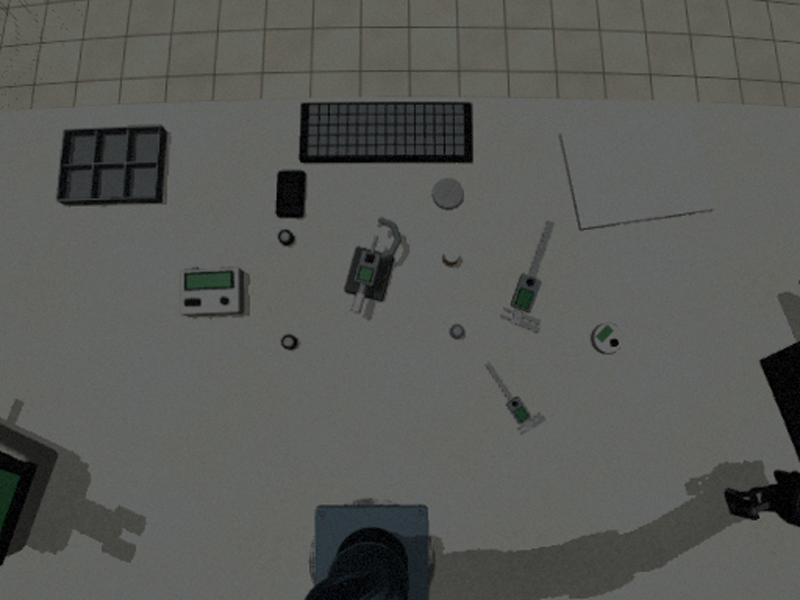

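View pics/scene0.png

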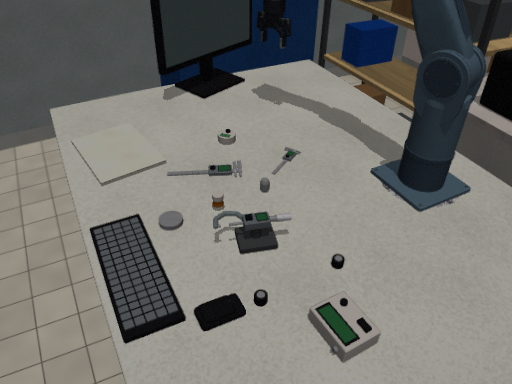

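The top view (800 px scale) shows two calipers. The larger is at (525,290) with its key near (530,283), and the smaller look-alike is at (518,408). The bar key is at (192,302), with the round key to avoid at (224,300). The micrometer's square key is at (370,258), and the timer at (606,338) also has a round black key. I choose the larger caliper, and I'll check it and the other keys in one close crop.

Run:
```python
from h import *
a=cv2.imread("pics/top0.png")
cs=[]
for u,v in [(339,181),(123,193),(237,166)]:
    x0,y0=u-20,v-25
    c=a[y0:y0+50,x0:x0+44]; cs.append(cv2.resize(cv2.convertScaleAbs(c,alpha=2),None,fx=6,fy=6,interpolation=cv2.INTER_CUBIC))
cv2.imwrite("pics/keys.png",np.hstack(cs))
for n,u,z in[("cal",(339,181),.021),("bar",(123,193),.05),("mic",(237,165),.086)]:
    g=cv2.cvtColor(a,cv2.COLOR_BGR2GRAY).astype(float)
    u0,v0=u; w=g[v0-5:v0+6,u0-7:u0+8]; 
    m=np.clip(40-w,0,None); vv,uu=np.mgrid[v0-5:v0+6,u0-7:u0+8]
    uv=((m*uu).sum()/m.sum(),(m*vv).sum()/m.sum()); print(n,np.round(uv,1),np.round(at("top",uv,z),3)); print(w.astype(int))
```

```text
cal [338.1 181. ] [ 0.54  -0.315  0.021]
[[ 94  60  56  56  60  64  72  66  74  73  75  90  97  99 100]
 [ 81  41  61  59  60  60  57  45  57  63  68  85  97  99 100]
 [ 61  52  58  56  57  48  34  31  36  42  52  71  82  93 100]
 [ 50  56  62  60  55  19   0   2   8  30  48  62  64  80  90]
 [ 49  61  59  56  53   1   3   3  19  22  45  59  56  58  78]
 [ 56  61  61  62  55  20  13  13   1  29  55  58  59  62  79]
 [ 55  59  58  60  55  44   2  17  21  38  58  59  59  66  87]
 [ 60  48  52  57  60  56  44  46  47  54  58  55  60  75  98]
 [ 53  33  39  44  44  53  54  58  62  56  56  59  61  76  99]
 [ 31  32  32  35  34  43  44  49  50  58  61  55  62  96 102]
 [ 16  38  41  47  37  33  32  37  35  47  59  60  82  96  98]]
bar [122.9 193.2] [0.503 0.346 0.05 ]
[[ 97  99 103 101 101  99  99  98 101  97  98 100 100 104 101]
 [ 99  99  98 100 100 101 100 100  99 102 102 101  99 101  99]
 [100  98  94  86  90  80  75  77  73  81  77  85  97  99  99]
 [ 96  93  66  47  46  40  31  36  39  36  39  43  71 101 101]
 [ 98  83  35  16  16  11  11  17   6  10  10   6  50  99  99]
 [ 98  82  3
[... 401 characters left out ...]
0.086]
[[ 37  38  52  48  47  38  35  55  74  52  69  78  87  99 102]
 [ 30  44  66  63  53  44  49  57  67  44  38  44  53  67  81]
 [ 30  54  62  64  40  36  44  43  41  39  50  49  47  36  52]
 [ 26  58  68  63  31  17  14  19  23  29  61  57  60  42  56]
 [ 39  62  66  54  31   6  12  11  16  14  57  60  60  34  47]
 [ 48  62  62  43  20  22   8  10  13  27  60  63  57  28  33]
 [ 58  59  61  35  11   8   2  13  10  40  58  64  52  20  22]
 [ 57  61  64  48  25  15  11   9   9  55  61  65  44  22  20]
 [ 60  67  63  59  51  51  51  36  47  64  61  61  30  21  16]
 [ 54  56  62  63  61  64  67  57  66  62  66  55  26  19  18]
 [ 38  42  45  47  50  54  64  64  65  62  61  43  20  12  21]]
```

View pics/keys.png

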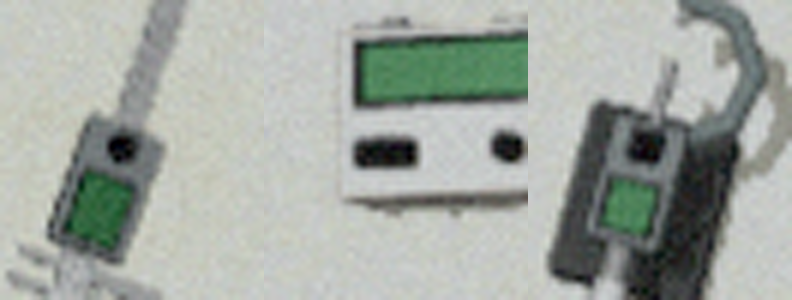

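The crop shows the larger caliper's round key at (338,181) in the full image, the bar key at (123,193) and the micrometer's square key at about (237,165), all as described. Next I shut the fingers and move above the caliper.

>>> move_arm --deltas '[1,3.1,-1.45,0.5,0,1,3.1,-1.45,0.5,0,1,3.1,-1.45,0.5,0,1,3.1,-1.45,0.5,0,1,3.1,-1.45,0.5,0,1,3.1,-1.45,0.5,0,1,3.1,-1.45,0.5,0,1,3.1,-1.45,0.5,0]'

```text
clock: 1.57
tcp_pos: [0.382, -0.4478, 0.1913]
eef_rot: [3.141, -0.0, 0.269]
force: [0.4, -0.6, 0.0]
gripper_width: 0.0001
gripper_force: 0.0
```

>>> move_arm --deltas '[1,3.1,-1.45,0.5,0,1,3.1,-1.45,0.5,0,1,3.1,-1.45,0.5,0,1,3.1,-1.45,0.5,0,1,3.1,-1.45,0.5,0,1,3.1,-1.45,0.5,0,1,0,0,0,0,1,0,0,0,0]'

```text
clock: 2.23
tcp_pos: [0.5389, -0.3129, 0.1609]
eef_rot: [-3.14, -0.001, 0.274]
force: [0.3, -0.5, -0.0]
gripper_width: 0.0002
gripper_force: 0.0
```

```bash
cat > look.py <<'E'
from h import *
import sys
lab,z,n=sys.argv[1],float(sys.argv[2]),sys.argv[3]
tgt=np.array(eval(sys.argv[4]))
o=bot.get_obs();save("wrist",n)
T=R.from_euler("xyz",o["eef_rot"]).as_matrix()
print(o["clock"],o["tcp_pos"].round(4),np.round(o["eef_rot"],3),o["force"].round(2),o["gripper_width"])
def rep(p,s): print(s,np.round(p,4),"tool delta cm",np.round(T.T@(p-o["tcp_pos"])*100,2))
i=bot.camera_info("wrist");M=np.eye(4);M[:3,:3]=T;M[:3,3]=o["tcp_pos"]
C=np.linalg.inv(M@np.array(i["tool_from_camera"]))
pr=lambda p:cv2.projectPoints(np.array([p],float),cv2.Rodrigues(C[:3,:3])[0],C[:3,3],np.array(i["camera_matrix"]),np.array(i["distortion"]))[0][0,0]
rep(np.r_[tgt,z],"top est"); print("predicted px",pr(np.r_[tgt,z]).round(1))
for r in bot.find_in("wrist",lab)[:3]: print(np.round(r["uv"],1),r["confidence"]);rep(at("wrist",r["uv"],z,o),"wrist")
# dark blobs
g=cv2.cvtColor(cv2.imread("pics/%s.png"%n),cv2.COLOR_BGR2GRAY)
k,_,st,ce=cv2.connectedComponentsWithStats((g<30).astype(np.uint8))
for s,c in zip(st[1:],ce[1:]):
    if 60<s[4]<6000: print("blob",s.tolist(),c.round(1));rep(at("wrist",c,z,o),"  ")
E
python3 look.py caliper_key_top .021 w1 "[.540,-.315]"
```

```text
2.2333 [ 0.5389 -0.3129  0.1609] [-3.14e+00 -1.00e-03  2.74e-01] [ 0.31 -0.49 -0.01] 0.0001519531080329453
top est [ 0.54  -0.315  0.021] tool delta cm [ 0.04  0.25 13.99]
predicted px [258.1 182.9]
[265.8 179.9] 0.47
wrist [ 0.5452 -0.3218  0.021 ] tool delta cm [ 0.35  1.04 13.99]
blob [0, 48, 10, 37, 212] [ 3.1 62.8]
   [ 0.5867 -0.0553  0.021 ] tool delta cm [ 11.56 -23.5   14.02]
```

View pics/w1.png

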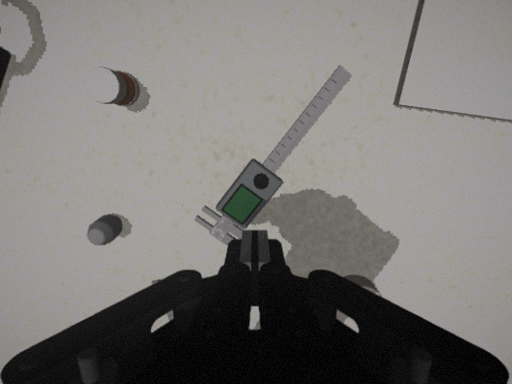

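The wrist view shows the large caliper's key at about (262,181) with the beam leading away up-right. The network's (266,180) is a little off. Next I descend partway and check again from near.

>>> move_arm --deltas '[1,0.1,0.3,3.0,0,1,0.1,0.3,3.0,0,1,0,0,3.0,0,1,0,0,1.0,0,1,0,0,0,0,1,0,0,0,0]'

```text
clock: 2.83
tcp_pos: [0.5403, -0.322, 0.062]
eef_rot: [3.141, 0.0, 0.267]
force: [0.7, 0.5, 0.9]
gripper_width: -0.0001
gripper_force: 0.0
```

```bash
python3 look.py caliper_key_top .021 w2 "[.5425,-.3185]"
```

```text
2.8333 [ 0.5403 -0.322   0.062 ] [3.141 0.    0.267] [0.72 0.54 0.89] -0.00010937396053255649
top est [ 0.5425 -0.3185  0.021 ] tool delta cm [ 0.31 -0.28  4.1 ]
predicted px [252.1 213.7]
[253.  212.9] 0.68
wrist [ 0.5433 -0.319   0.021 ] tool delta cm [ 0.37 -0.21  4.1 ]
blob [240, 201, 22, 23, 340] [250.8 212.7]
   [ 0.543  -0.3174  0.021 ] tool delta cm [ 0.39 -0.37  4.1 ]
```

View pics/w2.png

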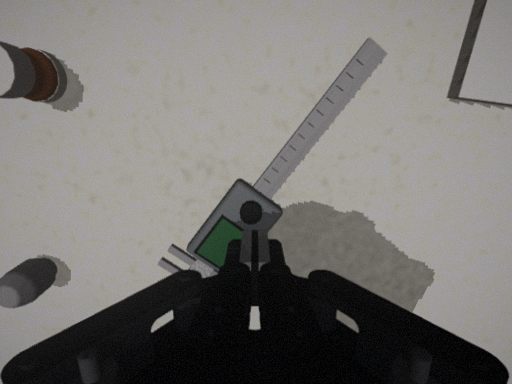

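The key is plainly visible at (251,212), near (0.543,-0.318). I centre on it and press to about 4.5 mm.

>>> move_arm --deltas '[1,0.35,-0.3,1.5,0,1,0,0,1.5,0,1,0,0,0.8,0,1,0,0,0.3,0,1,0,0,0.3,0,1,0,0,0.1,0,1,0,0,0,0,1,0,0,0,0]'

```text
clock: 3.6
tcp_pos: [0.5431, -0.317, 0.0167]
eef_rot: [-3.141, 0.0, 0.269]
force: [-3.2, 1.0, 4.7]
gripper_width: -0.0003
gripper_force: 2.2
```

The key is pressed about 4.3 mm at 4.7 N. I lift off and travel to the readout.

>>> move_arm --deltas '[1,0,0,-0.5,0,1,0,0,-2,0,1,0,0,-4,0,1,0,0,-4,0,1,0,0,-3.5,0,1,0.7,-3.25,0,0,1,0.7,-3.25,0,0,1,0.7,-3.25,0,0]'

```text
clock: 4.27
tcp_pos: [0.5383, -0.2177, 0.1579]
eef_rot: [3.139, -0.003, 0.267]
force: [-0.2, 0.1, -0.5]
gripper_width: 0.0003
gripper_force: 0.0
```

>>> move_arm --deltas '[1,0.7,-3.25,0,0,1,0.7,-3.25,0,0,1,0.7,-3.25,0,0,1,0.7,-3.25,0,0,1,0.7,-3.25,0,0,1,0.7,-3.25,0,0,1,0.7,-3.25,0,0,1,0.7,-3.25,0,0]'

```text
clock: 4.93
tcp_pos: [0.5231, 0.0492, 0.157]
eef_rot: [3.141, -0.002, 0.268]
force: [1.2, -0.5, -1.1]
gripper_width: 0.0003
gripper_force: 0.0
```

>>> move_arm --deltas '[1,0.7,-3.25,0,0,1,0.7,-3.25,0,0,1,0.7,-3.25,0,0,1,0.7,-3.25,0,0,1,0.7,-3.25,0,0,1,0.7,-3.25,0,0,1,0.7,-3.25,0,0,1,0.7,-3.25,0,0]'

```text
clock: 5.6
tcp_pos: [0.5081, 0.3151, 0.157]
eef_rot: [-3.141, -0.002, 0.268]
force: [1.0, -0.4, 0.0]
gripper_width: 0.0
gripper_force: 0.0
```

>>> move_arm --deltas '[1,0,0,2.5,0,1,0,0,2.5,0,1,0,0,1,0,1,0,0,0,0,1,0,0,0,0]'

```text
clock: 6.02
tcp_pos: [0.5079, 0.313, 0.0966]
eef_rot: [3.141, -0.0, 0.268]
force: [0.9, -0.1, 0.0]
gripper_width: -0.0001
gripper_force: 0.0
```

```bash
python3 look.py readout_bar_key_top .05 w3 "[.503,.346]"
```

```text
6.0167 [0.5079 0.313  0.0966] [ 3.141 -0.     0.268] [ 0.91 -0.06  0.  ] -5.413671069157862e-05
top est [0.503 0.346 0.05 ] tool delta cm [ 0.4  -3.32  4.66]
predicted px [209.4 209.9]
[208.1 208.1] 0.91
wrist [0.504  0.3472 0.05  ] tool delta cm [ 0.53 -3.4   4.66]
[253.8 178.2] 0.63
wrist [0.5336 0.3216 0.05  ] tool delta cm [ 2.7  -0.16  4.66]
blob [475, 0, 37, 36, 1033] [495.2  14.7]
   [0.6674 0.2096 0.05  ] tool delta cm [12.65 14.19  4.67]
blob [449, 68, 57, 42, 1318] [473.  89.]
   [0.6261 0.2031 0.05  ] tool delta cm [ 8.48 13.73  4.67]
blob [282, 215, 20, 22, 334] [291.3 225.9]
   [0.5067 0.2862 0.05  ] tool delta cm [-0.83  2.54  4.66]
```

View pics/w3.png

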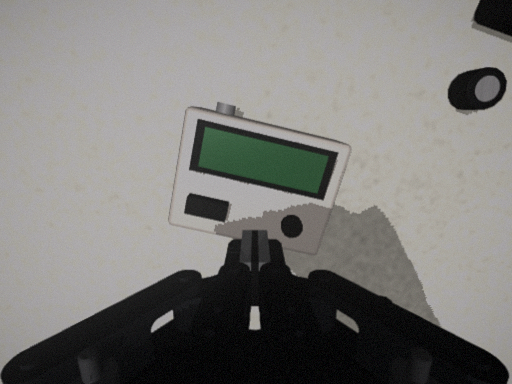

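The bar key is at (207,208) and the round key at (291,226). The network and the top estimate agree on the bar, so I shift over it and press.

>>> move_arm --deltas '[1,0.25,-1.7,0,0,1,0.25,-1.7,0.5,0,1,0,0,2.0,0,1,0,0,1.5,0,1,0,0,0.4,0,1,0,0,0.3,0,1,0,0,0.3,0,1,0,0,0.1,0]'

```text
clock: 6.78
tcp_pos: [0.504, 0.3476, 0.0463]
eef_rot: [-3.141, -0.001, 0.268]
force: [-1.2, -0.8, 3.5]
gripper_width: -0.0001
gripper_force: 1.9
```

>>> move_arm --deltas '[1,0,0,0,0,1,0,0,0,0]'

```text
clock: 6.95
tcp_pos: [0.504, 0.3477, 0.0463]
eef_rot: [-3.141, -0.001, 0.268]
force: [-0.6, -2.2, 3.6]
gripper_width: 0.0001
gripper_force: 1.9
```

>>> move_arm --deltas '[1,0,0,0.08,0,1,0,0,0,0,1,0,0,0,0,1,0,0,-0.5,0,1,0,0,-2,0,1,0,0,-4,0,1,0,0,-4,0,1,0,0,-1,0]'

```text
clock: 7.62
tcp_pos: [0.5054, 0.3503, 0.1655]
eef_rot: [-3.138, -0.008, 0.269]
force: [0.9, 0.6, -0.4]
gripper_width: -0.0001
gripper_force: 0.0
```

>>> move_arm --deltas '[1,-0.2,3.3,0,0,1,-0.2,3.3,0,0,1,-0.2,3.3,0,0,1,-0.2,3.3,0,0,1,-0.2,3.3,0,0,1,-0.2,3.3,0,0,1,-0.2,3.3,0,0,1,-0.2,3.3,0,0]'

```text
clock: 8.28
tcp_pos: [0.5577, 0.0878, 0.1594]
eef_rot: [-3.141, 0.0, 0.269]
force: [0.4, -0.2, -0.2]
gripper_width: -0.0001
gripper_force: 0.0
```

>>> move_arm --deltas '[1,-0.2,3.3,0,0,1,-0.2,3.3,0,0,1,-0.2,3.0,0,0,1,0,0,1.5,0,1,0,0,1,0,1,0,0,0,0,1,0,0,0,0]'

```text
clock: 8.87
tcp_pos: [0.5766, -0.0033, 0.1337]
eef_rot: [-3.14, 0.002, 0.271]
force: [0.3, 0.1, -0.2]
gripper_width: 0.0001
gripper_force: 0.0
```

```bash
python3 look.py micrometer_key_top .086 w4 "[.578,-.004]"
```

```text
8.8667 [ 0.5766 -0.0033  0.1337] [-3.14e+00  2.00e-03  2.71e-01] [ 0.33  0.1  -0.16] 7.226939026874841e-05
top est [ 0.578 -0.004  0.086] tool delta cm [0.12 0.12 4.77]
predicted px [257.7 213. ]
[253.3 209.8] 0.65
wrist [ 5.795e-01 -3.000e-04  8.600e-02] tool delta cm [ 0.36 -0.2   4.77]
blob [60, 0, 74, 28, 1166] [101.2  10.3]
   [0.6761 0.12   0.086 ] tool delta cm [12.9  -9.2   4.76]
blob [240, 194, 28, 29, 479] [253.9 208.5]
   [ 5.805e-01 -5.000e-04  8.600e-02] tool delta cm [ 0.46 -0.15  4.77]
blob [211, 218, 38, 29, 121] [225.7 229. ]
   [0.5598 0.0151 0.086 ] tool delta cm [-1.12 -2.21  4.78]
blob [466, 270, 46, 45, 176] [488.6 290.6]
   [ 0.5641 -0.1966  0.086 ] tool delta cm [-6.38 18.29  4.75]
blob [478, 295, 34, 34, 80] [491.9 309.4]
   [ 0.549  -0.2079  0.086 ] tool delta cm [-8.14 18.99  4.75]
```

View pics/w4.png

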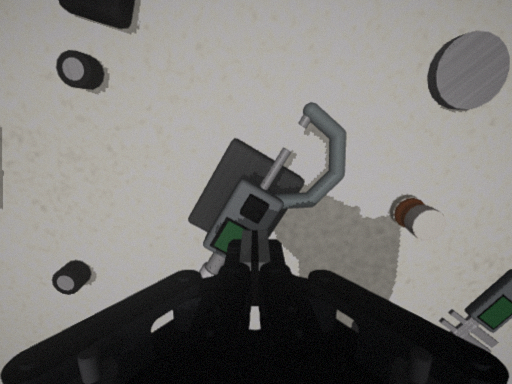

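The square key is at (254,208), with the display behind it and the bow to the right. I press there.

>>> move_arm --deltas '[1,0.4,-0.15,1.5,0,1,0,0,1.5,0,1,0,0,1.0,0,1,0,0,0.4,0,1,0,0,0.4,0,1,0,0,0.3,0,1,0,0,0.15,0,1,0,0,0,0]'

```text
clock: 9.63
tcp_pos: [0.5812, -0.0024, 0.0824]
eef_rot: [-3.141, -0.0, 0.269]
force: [-1.6, 1.1, 4.4]
gripper_width: -0.0002
gripper_force: 1.8
```

>>> move_arm --deltas '[1,0,0,0,0,1,0,0,0,0]'

```text
clock: 9.8
tcp_pos: [0.5812, -0.0024, 0.0825]
eef_rot: [-3.141, -0.0, 0.269]
force: [-2.9, 1.8, 3.6]
gripper_width: 0.0
gripper_force: 1.8
```

Pressed 3.5–3.6 mm at about 4 N. I add a touch for margin, then release and rise.

>>> move_arm --deltas '[1,0,0,0.1,0,1,0,0,0,0,1,0,0,0,0,1,0,0,-0.5,0,1,0,0,-2,0,1,0,0,-4,0,1,0,0,-3,0,1,0,0,0,0]'

```text
clock: 10.47
tcp_pos: [0.5854, -0.0033, 0.1823]
eef_rot: [3.138, -0.01, 0.268]
force: [2.0, -0.1, -0.3]
gripper_width: -0.0
gripper_force: 0.0
```

>>> move_arm --deltas '[1,-3,0,0,0,1,-3,0,0,0,1,-3,0,0,0,1,0,0,0,0,1,0,0,0,0,1,0,0,0,0]'

```text
clock: 10.97
tcp_pos: [0.4952, -0.0269, 0.1763]
eef_rot: [3.141, -0.001, 0.268]
force: [0.2, -0.4, 1.0]
gripper_width: -0.0001
gripper_force: 0.0
```

Run:
```python
from h import *
a=cv2.imread("pics/top0.png").astype(int);save("top","top1");b=cv2.imread("pics/top1.png").astype(int)
for n,u,v in[("cal",337,185),("bar",135,188),("mic",238,177)]:
    print(n,cv2.phaseCorrelate(a[v-22:v+22,u-25:u+25].mean(2),b[v-22:v+22,u-25:u+25].mean(2)))
cv2.imwrite("pics/t1b.png",cv2.resize(cv2.convertScaleAbs(b.astype(np.uint8),alpha=2),(800,600)))
```

```text
cal ((0.10869949001232726, 0.5828179296761462), 0.960530920874035)
bar ((-0.0854487174066918, 0.36820368291690286), 0.9672331456271127)
mic ((-21.809177497290896, 0.7707149801686164), 0.20313287654285764)
```

View pics/t1b.png

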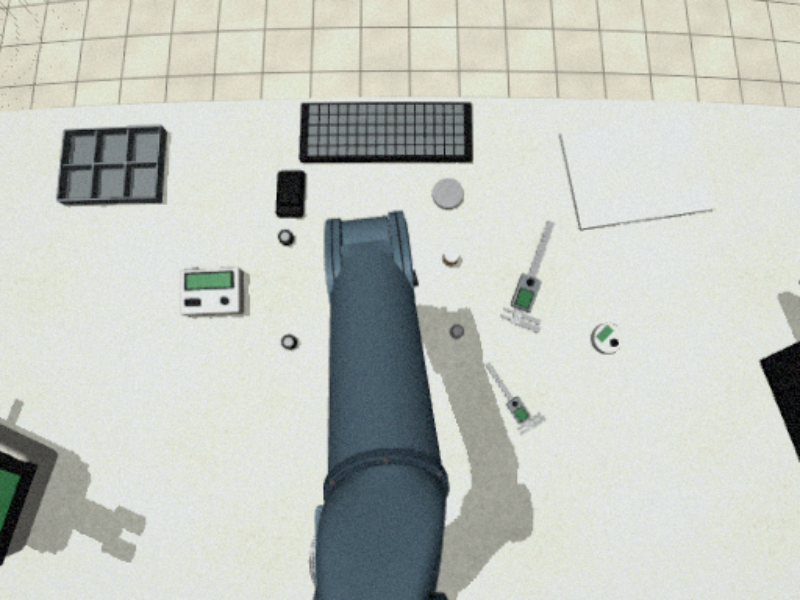

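The caliper (525,290), readout (211,291) and bystanders are where they began. The arm hides the micrometer, but its press forces were gentle and its key was released as the others were. All three presses went past 3 mm, so I hand the job in.

```bash
python3 -c "
from cell import bot
print(bot.finish_job())"
```

```text
the job is handed in; nothing more can be done
None
```

I pressed the caliper, readout bar and micrometer keys in that order, each past 3 mm at about 4–5 N, released each one and handed the job in; the arm hid the micrometer in the final picture, so I did not see its end position, and no verdict came back.

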